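# Clamp a board stack in the sprung vise with its wing knob

## Task

Set the green board stack gently, right way up, on the ledges of the board vise, its long side running from jaw to jaw and about in the middle of the jaws' width, and let go. Then turn the wing knob clockwise, without pushing on the upright plate that its wings sweep past, until you feel the sprung jaw hold the stack firmly, but do not overtighten it and crush the board. Leave the stack clamped and the other things where they lie.

Things in the scene. Friction and masses are not known exactly. Their poses are not given: they have to be found in the camera images.
- board_vise: Board vise, fixed to the desk: grey base plate 196 x 84 x 12 mm (x = -121 to 75 mm). Origin on the desk; +x runs along its centre line away from the knob, z up. Along +x: wing knob (axis at x = -85 mm), carriage plate, sprung front jaw, back jaw. The back jaw's wall is set by hand at x = 37.5 to 42.5 mm and is not measured: where the work meets it must be felt.
- jaw_carriage: Carriage: upright bare metal plate 6 mm thick, 58 mm wide, top 45 mm above the desk, with the sprung front jaw before it. Origin at the middle of the plate's face on the knob's side, 12 mm above the desk; axes as the vise's. The face is 31 mm from the knob's axis at joint 0; the wings pass it with 6 mm to spare, so open the gripper little there. Touches up to 10 N do no harm.
- jaw_seat (a point): Middle of the front jaw's ledge where the carriage holds it at rest: at the foot of its wall face, 17 mm before the carriage's origin, 30 mm above the desk; axes as the vise's. The ledge reaches 14 mm to +x, 58 mm wide; the wall rises 8 mm. The back jaw mirrors it. Pushed back, the jaw resists with 6 N plus 15 N per mm. Firm hold: 9 to 28 N on the work, best 15 to 20; over 32 N crushes the board.
- wing_grip (a point): Middle of the knob's black wing, on its upright axis, 40 mm above the desk. x runs along the wing (50 mm long), y across it (10 mm thick), z up. Its flat sides reach from 26 to 50 mm above the desk; below is a round hub 20 mm across, up to 25 mm above the desk. Pinch the wing across its thickness from above.
- wing_knob (a joint): Knob angle, rad, 0 (open) to 3.2; starts at 0 to 0.4, grows clockwise seen from above; stays where left. It closes the carriage to +x, 5 mm per rad. Free, it turns against a steady drag of 0.14 N m; each 10 N on the work adds 0.05 N m. At 0 the jaws stand 74.5 to 79.5 mm apart, so both jaws touch the stack from somewhere between 1.7 and 2.7 rad on.
- stack_centre (a point): Centre of the loose stack of three green boards on spacers (46 x 66 mm, 37 mm high, 0.09 kg), 18 mm above its underside. x along the 46 mm side, y along the 66 mm side, z up. Boards 2 mm thick, undersides 0, 12 and 25 mm above the bottom. Grip across the 46 mm from above, fingertips 8 mm or more above the bottom. The bottom board goes on the ledges; the jaws hold its 46 mm ends.
- screws: Small steel dish of screws, 67 mm across, 13 mm high, beside the vise, to be left alone. Origin under its centre.
- cutters: Side cutters, 124 x 47 x 14 mm, lying beside the vise, to be left alone. Origin under the middle.
- flux: Small jar with an orange lid, 41 mm across, 50 mm high, behind the board stack, to be left alone. Origin under its centre.
Mind the look-alikes: they are no part of the job. What is shaped like the board_vise but blue is not meant.

How it is judged:
By the outcome, as a careful person would: the job done as asked, in the order asked, and still so for the second after the job is handed in, with the robot touching nothing.
It also fails if it takes over 72 s, if anything falls off the work surface, if the arm or the gripper's body presses on something with over 40 N, if the wrist force passes 120 N, or if a joint passes its speed limit or range.

## Robot

A 6-joint arm with a two-finger parallel gripper is mounted at the origin on a cart in front of the work surface, level with it; the furniture and walls round the work are solid. World frame = base frame: x ahead of the robot, y to its left, z up, the work surface at z = 0. Lengths are in m, angles in degrees, forces in N, time in s.
With the tool pointing down it reaches from about 0.25 to 0.725 m from the base axis. Payload 9.7 kg.
Tool frame: the origin (TCP) lies midway between the tips of the shut fingers; the grasp point (between the pads) lies bot.hold_point_z behind it (bot.hold_point_z is the distance from the TCP to the grasp point, in m); z points along the fingers, y is the line along which they close (so a half turn about z gives the same grasp; the last joint's range is limited). The gripper opens to 85 mm and grips with 20 to 120 N. Pads are 22 mm wide; open, the fingers measure 114 mm over their backs; the gripper's body (76 mm by 85 mm) begins 54 mm behind the grasp point. The pads swing forward as they close: fully open they stand 13 mm farther back than shut.
Start: joints at [-73.912, 4.979, 10.078, 95.1, 0, 90], TCP at [0.152, -0.528, 0.231] pointing down, gripper open.
Joint ranges: [-179.16, 179.16], [-48.56, 103.87], [-65.8, 70.77], [-126.05, 130.52], [-82.76, 87.17], [-180, 180]. Speed limits (degrees/s): [127.2, 127.2, 147.25, 180, 180, 180].

## Interface

Orientations are given as [roll, pitch, yaw] about the fixed x, y, z axes, in that order (R = Rz(yaw) Ry(pitch) Rx(roll)).
In Python, from workcell import bot, camera, camera_model, ticket gives the robot as it stands.
- The arm moves only by the tool send_rows, never from a script. Its argument "targets" is text: rows parted by semicolons, each of 5 numbers parted by spaces: the shift along the tool's x, y, z in mm, then the turn about the tool's z in degrees, then the closure in counts, from 0 (fully open) to 255 (shut). A call has 1 to 20 rows; each row is the pose to reach, as a shift and turn from the pose commanded when the call began, along the tool's axes at that moment; what a row does not reach only later rows make up. A row lasts 1/8 s, in which the tool goes at most 62.5 mm and 10.7 degrees, less where a joint would pass 70% of its speed; a pose out of reach is approached as far as the arm can. A call with a gripper value outside its range is refused whole. The fingers move at their own pace and stop on an object; "newtons" is the grip in N (left out, the last holds). Time passes only in rows, so rows that repeat a pose let the fingers close. It gives the time, the measured TCP pose, the force, the opening and the grip force at its end, in the units of the state.
- bot.get_obs(): the state, without advancing time (a new reading comes with each control period).
- camera(name): name is "scene" or "top" or "wrist"; returns the picture (420x560x3 uint8, blue, green, red); there is no depth.
- camera_model(name): a dict with "K" (3x3 intrinsics, pixels), "dist_coeffs" ([k1, k2, p1, p2, k3] as OpenCV has them; the pictures are not rectified), "pose" (4x4, takes a point from camera to world coordinates); the wrist camera has in their place "T_tool_cam" (4x4, takes a point from camera to tool coordinates, whose origin is the TCP and whose axes are the flange's). Camera axes: x right, y down, z forward; pixel columns grow to the right and rows downward; lengths in m; the calibration is good to about 2 mm. A picture is of the moment at which its call begins: read the wrist's pose just before it. camera_model takes no time and is no camera call.
- ticket.job_done(): hands the job in; it is judged then, once.
The state is a dict: "time": time; "q": joint angles; "qd": joint speeds; "joint_efforts": joint torques, N m; "ee_pos": TCP position; "tcp_rot": TCP orientation; "wrist_force": force on the tool from outside, world axes, zero at the start; "torque": the same for the moment, N m; "opening": finger opening in m; "grasp_force": force on a finger pad.
Only numpy, scipy, OpenCV 4.12 (cv2) and the standard library are available. Lean on these libraries where they do the work, as an engineer would, in place of code of your own. Each camera call takes 0.05 s, during which the arm holds its last target. There are 200 camera calls.

## Working session

There is one attempt and no reset: what is moved stays moved. The work goes in short steps, Python scripts to look and compute and a tool call to move; the robot and the scene stay as the last step left them, time stands still between calls to the robot, and variables do not carry over. Pictures are saved under pics/ and viewed, at most 10 in all, crops included, and the job is handed in when it is done.

Besides the shell and the picture viewer there is one more tool, called after "Request:" as name(argument=value, ...) on one line, values as JSON. send_rows: Moves the arm, as the interface text tells. Its arguments: {"type":"object","properties":{"targets":{"type":"string"},"newtons":{"type":"number"}},"required":["targets"]}

```bash
mkdir -p pics; ls; python3 - <<'E'
from workcell import bot,camera,camera_model
import cv2,json
for n in("scene","top"):
    cv2.imwrite(f"pics/{n}0.png",camera(n)); m=camera_model(n); print(n,m)
print(camera_model("wrist")); print(bot.get_obs(),bot.hold_point_z)
E
```

```text
pics
scene {'K': array([[388.28328185,   0.        , 285.68169013],
       [  0.        , 388.28328185, 210.67439891],
       [  0.        ,   0.        ,   1.        ]]), 'dist_coeffs': array([0.00877608, 0.        , 0.        , 0.        , 0.        ]), 'pose': array([[-0.87095446, -0.28908251,  0.39732812,  0.07212026],
       [-0.49102686,  0.54199307, -0.6820089 ,  0.93806121],
       [-0.01819224, -0.78909747, -0.61399856,  0.80024912],
       [ 0.        ,  0.        ,  0.        ,  1.        ]])}
top {'K': array([[513.95525997,   0.        , 283.5582137 ],
       [  0.        , 513.95525997, 209.47578286],
       [  0.        ,   0.        ,   1.        ]]), 'dist_coeffs': array([0.02233873, 0.        , 0.        , 0.        , 0.        ]), 'pose': array([[ 0.0283139 , -0.98438446,  0.17373993,  0.29631142],
       [-0.99940437, -0.03130798, -0.01451625,  0.11681638],
       [ 0.01972902, -0.17322543, -0.98468458,  1.39713753],
       [ 0.        ,  0.        ,  0.        ,  1.        ]])}
{'K': array([[291.17186843,   0.        , 282.90669686],
       [  0.        , 291.1718
[... 494 characters left out ...]
 1.00000000e+00]])}
{'time': 0.1, 'q': array([-7.39104813e+01,  5.00758296e+00,  1.00394083e+01,  9.50995714e+01,
        1.77635494e-03,  8.99987165e+01]), 'qd': array([ 0.03890495,  0.05495632,  0.14357782,  0.01893561, -0.00237944,
        0.01651703]), 'joint_efforts': array([ 2.10987542e-03, -5.21561086e+01,  4.65652585e+01,  1.62193476e-02,
        1.22970528e-04, -1.46832754e-06]), 'ee_pos': array([ 0.15237841, -0.52825819,  0.23066119]), 'tcp_rot': array([-1.79932254e+02, -1.77787131e-03,  1.60908001e+01]), 'wrist_force': array([-0.61982218,  0.43820769,  0.15995107]), 'torque': array([ 0.04122424,  0.03542521, -0.01482228]), 'grasp_force': 0.0, 'opening': 0.08586275172629207} 0.0187
```

View pics/scene0.png

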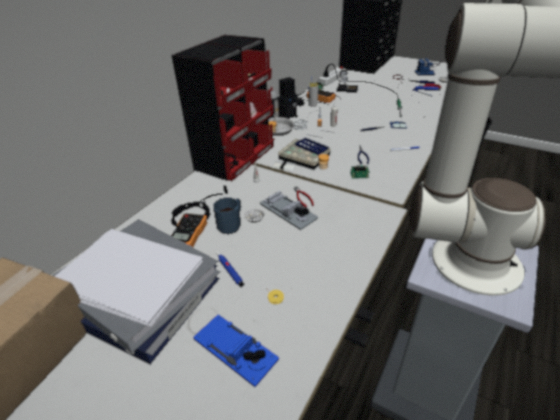

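View pics/top0.png

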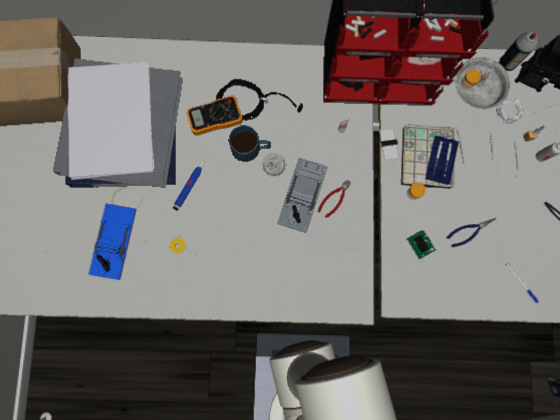

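Grey vise: top (302,196), scene (288,209). The blue one at top (113,241) is the look-alike. The green stack is at top (421,243), scene (360,172), with the flux jar at top (417,190). The cutters (334,199) and the screw dish (274,163) lie beside the vise. I'll check the choice in one close crop.

```bash
cat > h.py <<'E'
import numpy as np,cv2
from workcell import bot,camera,camera_model
from scipy.spatial.transform import Rotation as R
def ray(name,px,obs=None):
    m=camera_model(name)
    if name=="wrist":
        T=np.eye(4);T[:3,:3]=R.from_euler('xyz',obs['tcp_rot'],degrees=True).as_matrix();T[:3,3]=obs['ee_pos'];P=T@m["T_tool_cam"]
    else: P=m["pose"]
    n=cv2.undistortPoints(np.array(px,float).reshape(-1,1,2),m["K"],m["dist_coeffs"]).reshape(-1,2)
    return P[:3,3],np.c_[n,np.ones(len(n))]@P[:3,:3].T
def cast(name,px,z,obs=None):
    o,d=ray(name,px,obs); return o+d*((z-o[2])/d[:,2])[:,None]
def proj(name,pts,obs=None):
    m=camera_model(name)
    if name=="wrist":
        T=np.eye(4);T[:3,:3]=R.from_euler('xyz',obs['tcp_rot'],degrees=True).as_matrix();T[:3,3]=obs['ee_pos'];P=T@m["T_tool_cam"]
    else: P=m["pose"]
    W=np.linalg.inv(P); return cv2.projectPoints(np.array(pts,float).reshape(-1,3),cv2.Rodrigues(W[:3,:3])[0],W[:3,3],m["K"],m["dist_coeffs"])[0].reshape(-1,2)
E
python3 - <<'E'
from h import *
t=cv2.imread("pics/top0.png")
cv2.imwrite("pics/crop0.png",cv2.resize(t[145:265,260:460],None,fx=4,fy=4,interpolation=cv2.INTER_CUBIC))
h=cv2.cvtColor(t,cv2.COLOR_BGR2HSV)
m=cv2.inRange(h,(45,80,30),(85,255,255))
for c in cv2.findContours(m,0,2)[0]:
    if cv2.contourArea(c)>80: 
        r=cv2.minAreaRect(c);print(r); print(cast("top",cv2.boxPoints(r),.027))
print(cast("top",[[302,196],[297,213],[317,162]],.03),cast("top",[[417,190]],.05))
E
```

```text
((420.98529052734375, 243.80885314941406), (24.009801864624023, 19.03634262084961), 59.03623962402344)
[[ 0.46958836 -0.23662483  0.027     ]
 [ 0.49757668 -0.28114054  0.027     ]
 [ 0.4428833  -0.31323097  0.027     ]
 [ 0.41528548 -0.26890505  0.027     ]]
[[0.57626873 0.04764603 0.03      ]
 [0.52903    0.06011313 0.03      ]
 [0.67291092 0.00851528 0.03      ]] [[ 0.59858184 -0.26034379  0.05      ]]
```

View pics/crop0.png

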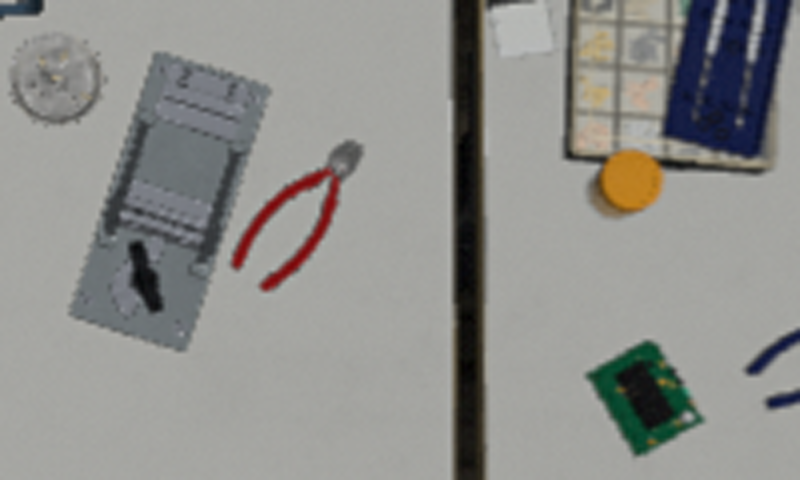

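The crop confirms it: the grey vise, with its black wing knob at crop (145,275) and its jaws above that, and the green stack with a dark chip at crop (645,398). Next I'll move above the stack.

Request:
send_rows(targets="45 -20 0 -3 0;90 -40 0 -6 0;135 -60 0 -9 0;181 -80 0 -12 0;226 -100 0 -14 0;272 -120 0 -14 0;317 -140 0 -14 0;362 -159 0 -14 0;362 -159 0 -14 0;362 -159 0 -14 0;362 -159 0 -14 0")

```text
time: 1.48
ee_pos: [0.4555, -0.276, 0.2313]
tcp_rot: [-180.0, 0.0, 30.0]
wrist_force: [-0.8, 0.2, 0.0]
opening: 0.0852
grasp_force: 0.0
```

```bash
python3 - <<'E'
from h import *
o=bot.get_obs();w=camera("wrist");cv2.imwrite("pics/w1.png",w)
print(o['time'],o['ee_pos'],o['tcp_rot'],o['q'])
h=cv2.cvtColor(w,cv2.COLOR_BGR2HSV)
m=cv2.inRange(h,(45,80,30),(85,255,255));m=cv2.morphologyEx(m,cv2.MORPH_CLOSE,np.ones((15,15)))
for c in cv2.findContours(m,0,2)[0]:
    if cv2.contourArea(c)>500:
        r=cv2.minAreaRect(c);b=cv2.boxPoints(r);print(r);p=cast("wrist",b,.027,o);print(p,p.mean(0),np.linalg.norm(np.diff(p,axis=0),axis=1))
E
```

```text
1.475 [ 0.45549723 -0.27600768  0.23126268] [-1.79994866e+02  1.03540896e-02  3.00194185e+01] [-3.12101539e+01  2.58422675e+00  7.55197968e+00  9.49772363e+01
 -6.60509201e-03  1.18770429e+02]
((283.4930419921875, 181.25733947753906), (53.94940948486328, 36.4993896484375), 88.36341857910156)
[[ 0.47358234 -0.23968672  0.027     ]
 [ 0.49620069 -0.27636154  0.027     ]
 [ 0.43983267 -0.31275298  0.027     ]
 [ 0.41570383 -0.27379231  0.027     ]] [ 0.45632988 -0.27564839  0.027     ] [0.04308866 0.06709463 0.04582723]
```

View pics/w1.png

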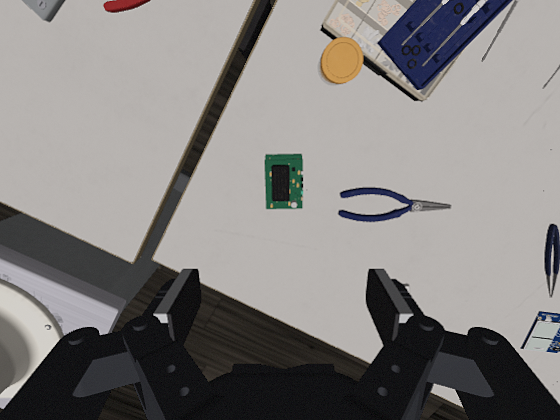

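The wrist view shows the stack at (283,181), aligned to within 2°, with the pliers' handles at (340,200). A part-open gripper will clear them, so I'll descend.

Request:
send_rows(targets="1 0 30 -2 65;1 0 70 -2 65;1 0 110 -2 65;1 0 140 -2 65;1 0 155 -2 65;1 0 165 -2 65;1 0 165 -2 65", newtons=25)

```text
time: 2.4
ee_pos: [0.457, -0.2751, 0.0665]
tcp_rot: [180.0, -0.0, 32.1]
wrist_force: [0.4, 0.4, 0.1]
opening: 0.0638
grasp_force: 0.0
```

```bash
python3 - <<'E'
from h import *
o=bot.get_obs();w=camera("wrist");cv2.imwrite("pics/w2.png",w)
h=cv2.cvtColor(w,cv2.COLOR_BGR2HSV)
m=cv2.inRange(h,(45,80,30),(85,255,255));m=cv2.morphologyEx(m,cv2.MORPH_CLOSE,np.ones((25,25)))
for c in cv2.findContours(m,0,2)[0]:
    if cv2.contourArea(c)>1500:
        r=cv2.minAreaRect(c);b=cv2.boxPoints(r);print(r);p=cast("wrist",b,.027,o);print(p,p.mean(0),np.linalg.norm(np.diff(p,axis=0),axis=1))
        Rm=R.from_euler('xyz',o['tcp_rot'],degrees=True).as_matrix();print((p.mean(0)-o['ee_pos'])@Rm)
E
```

```text
((284.453369140625, 235.0176544189453), (68.15499114990234, 95.11333465576172), 1.060911774635315)
[[ 0.41522986 -0.27213903  0.027     ]
 [ 0.47699452 -0.23784198  0.027     ]
 [ 0.4995861  -0.27544107  0.027     ]
 [ 0.44048599 -0.31438841  0.027     ]] [ 0.45807412 -0.27495262  0.027     ] [0.07064815 0.04386424 0.07077936]
[0.00098152 0.00044652 0.03952079]
```

View pics/w2.png

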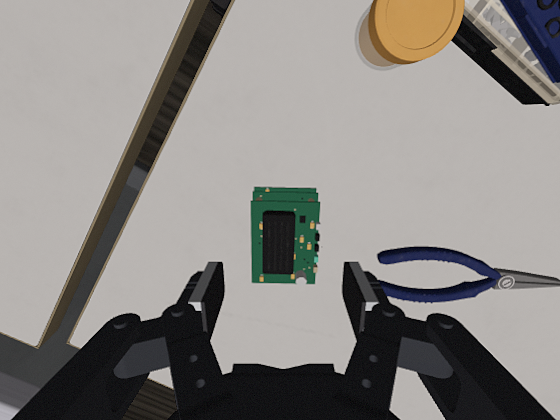

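The fingers straddle the stack: pads at x≈212 and 358, boards from 251 to 320. The pliers' handle starts at x≈377, so I'll work out the clearance.

```bash
python3 - <<'E'
from h import *
o=bot.get_obs()
Rm=R.from_euler('xyz',o['tcp_rot'],degrees=True).as_matrix()
f=lambda px,z:print(((cast("wrist",px,z,o)-o['ee_pos'])@Rm*1000).round(1))
f([[378,258],[372,287],[380,298]],.008)
f([[251,201],[318,201],[321,283],[252,283]],.027)
E
```

```text
[[-24.9  73.1  59.1]
 [-51.   71.1  59.1]
 [-61.4  78.6  59.1]]
[[ 27.  -21.5  40.1]
 [ 27.   22.4  40.1]
 [-35.1  27.   40.1]
 [-35.1 -23.   40. ]]
```

Request:
send_rows(targets="-2 1 30 0 65;-2 1 50 0 65;-2 1 58 0 65;-2 1 58 0 65;-2 1 58 0 140;-2 1 58 0 140;-2 1 58 0 140;-2 1 58 0 140;-2 1 58 0 140;-2 1 58 0 140", newtons=25)

```text
time: 3.7
ee_pos: [0.4566, -0.2772, 0.0097]
tcp_rot: [179.9, -0.1, 32.1]
wrist_force: [-0.5, 0.1, 5.4]
opening: 0.0454
grasp_force: 25.8
```

Request:
send_rows(targets="0 0 -10 0 140;0 0 -40 0 140;0 0 -80 0 140;0 0 -130 0 140;0 0 -180 0 140;0 0 -180 0 140")

```text
time: 4.45
ee_pos: [0.4572, -0.2776, 0.1932]
tcp_rot: [179.6, -0.2, 32.1]
wrist_force: [-1.1, -0.2, -1.1]
opening: 0.0453
grasp_force: 25.9
```

```bash
python3 - <<'E'
from h import *
b=np.array([[155,52],[272,92],[185,352],[68,315]])/4+[260,145]
p=cast("top",b,.012);print(p)
u=(p[0]+p[1]-p[2]-p[3])[:2];print(np.degrees(np.arctan2(u[1],u[0])),np.linalg.norm(u)/2,np.linalg.norm(p[0]-p[1]))
u/=np.linalg.norm(u);c=p.mean(0)[:2];org=c+u*.023;print("vise origin",org)
print("knob",org-.085*u,cast("top",[[260+145/4,145+275/4]],.05))
print("wing ends",cast("top",np.array([[134,242],[157,310]])/4+[260,145],.05))
o=bot.get_obs();print(o['ee_pos'],o['tcp_rot'],o['wrist_force'],o['opening'],o['q'])
E
```

```text
[[ 0.68766461  0.05819452  0.012     ]
 [ 0.66167978 -0.02381543  0.012     ]
 [ 0.47779185  0.03291813  0.012     ]
 [ 0.50069186  0.11313105  0.012     ]]
-16.757608245017565 0.1936542362193483 0.08602815179039096
vise origin [0.60398029 0.03847563]
knob [0.52258997 0.06298312] [[0.52354024 0.06288939 0.05      ]]
wing ends [[0.54560622 0.07075976 0.05      ]
 [0.50027509 0.05436824 0.05      ]]
[ 0.45724028 -0.2776255   0.19322805] [179.62988721  -0.18485909  32.08676784] [-1.05550964 -0.24395706 -1.14914394] 0.045345848951904105 [-3.12647188e+01  1.84441656e+00  2.56641668e+00  9.03082910e+01
 -7.81697309e-04  1.16649108e+02]
```

Request:
send_rows(targets="17 -10 0 -10 140;35 -20 0 -20 140;52 -30 0 -30 140;70 -40 0 -40 140;87 -50 0 -50 140;104 -60 0 -60 140;122 -70 0 -70 140;139 -80 0 -80 140;157 -90 0 -90 140;174 -100 0 -100 140;191 -110 0 -110 140;209 -120 0 -120 140;226 -129 0 -129 140;226 -129 0 -131 140;226 -129 0 -131 140")

```text
time: 6.32
ee_pos: [0.5784, -0.0477, 0.1878]
tcp_rot: [-180.0, -0.1, 163.0]
wrist_force: [-0.5, -0.5, -0.7]
opening: 0.0451
grasp_force: 25.9
```

```bash
python3 - <<'E'
from h import *
o=bot.get_obs();w=camera("wrist");print(o['ee_pos'],o['tcp_rot'],o['q'])
org=np.array([.60398,.03848,0]);a=np.radians(-16.76);X=np.array([np.cos(a),np.sin(a),0]);Y=np.array([-X[1],X[0],0])
g=lambda x,y,z:org+X*x/1e3+Y*y/1e3+[0,0,z/1e3]
for pts in ([g(-121,-42,12),g(75,-42,12),g(75,42,12),g(-121,42,12)],[g(40,-29,38),g(40,29,38)],[g(-85,0,50)]):
    for q in proj("wrist",pts,o): print(q.round(0)); cv2.circle(w,tuple(int(v) for v in q.round()),2,(0,0,255),-1)
cv2.imwrite("pics/w3.png",w)
E
```

```text
[ 0.57840284 -0.04771897  0.18784231] [-1.79977985e+02 -5.15367122e-02  1.62974106e+02] [-4.71112920e+00  8.54218582e+00  9.16115172e+00  9.06740121e+01
 -1.05163077e-02  1.23147596e+01]
[331.  72.]
[323. 250.]
[392. 250.]
[416.  71.]
[339. 232.]
[393. 232.]
[382. 110.]
```

View pics/w3.png

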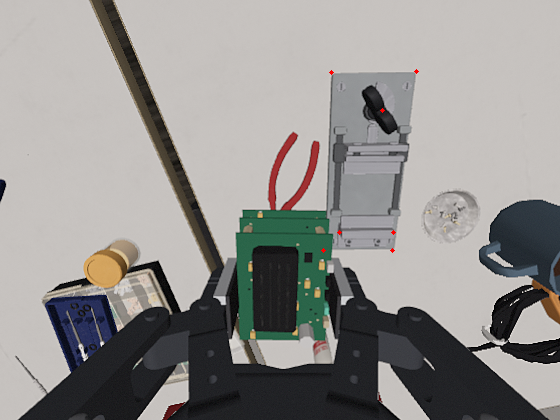

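The projected points match the vise: base corners at (331,72) and (416,71), back wall at (339–393,232), knob at (382,110). Next I'll measure the stack in the hand and compute the final move.

```bash
python3 - <<'E'
from h import *
o=bot.get_obs();Rm=R.from_euler('xyz',o['tcp_rot'],degrees=True).as_matrix()
p=cast("wrist",[[237,234],[333,234],[327,339],[237,339]],o['ee_pos'][2]-.0097+.027,o)
t=(p-o['ee_pos'])@Rm*1000;print(t.round(1),t.mean(0))
w=cv2.imread("pics/w3.png")
cv2.imwrite("pics/c3.png",cv2.resize(w[60:260,310:430],None,fx=3,fy=3,interpolation=cv2.INTER_CUBIC))
org=np.array([.60398,.03848,0]);a=np.radians(-16.76);X=np.array([np.cos(a),np.sin(a),0])
print("place",((org+X*.0025-o['ee_pos'])@Rm*1000).round(1))
# wing
h=cv2.cvtColor(w,cv2.COLOR_BGR2HSV);m=cv2.inRange(h,(0,0,0),(180,255,60))[80:140,350:410]
c=max(cv2.findContours(m,0,2)[0],key=cv2.contourArea);r=cv2.minAreaRect(c);b=cv2.boxPoints(r)+[350,80]
p=cast("wrist",b,.045,o);print(r,p,p.mean(0))
E
```

```text
[[ 30.3 -21.7 -17.3]
 [ 30.3  23.2 -17.3]
 [-30.7  23.4 -17.3]
 [-30.8 -24.7 -17.3]] [ -0.24094096   0.04989483 -17.30013559]
place [ -1.7  90.1 188. ]
((25.53845977783203, 31.692306518554688), (51.35037612915039, 24.31080436706543), 60.2551155090332) [[0.50296669 0.04115225 0.045     ]
 [0.4986641  0.06153019 0.045     ]
 [0.54382748 0.07691487 0.045     ]
 [0.54894143 0.05575572 0.045     ]] [0.52359992 0.05883826 0.045     ]
```

View pics/c3.png

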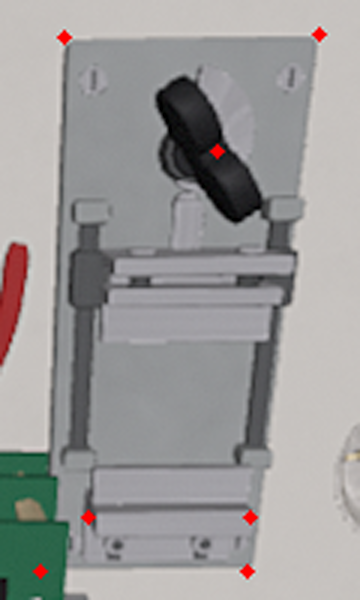

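Request:
send_rows(targets="-2 30 0 0 140;-2 60 0 0 140;-2 90 0 0 140;-2 90 30 0 140;-2 90 70 0 140;-2 90 105 0 140;-2 90 125 0 140;-2 90 132 0 140;-2 90 132 0 140;-2 90 132 0 140")

```text
time: 7.62
ee_pos: [0.6075, 0.038, 0.0576]
tcp_rot: [180.0, 0.1, 163.1]
wrist_force: [-0.2, -0.4, -1.1]
opening: 0.0452
grasp_force: 25.9
```

```bash
python3 - <<'E'
from h import *
o=bot.get_obs();w=camera("wrist");s=camera("scene");print(o['ee_pos'],o['tcp_rot'],o['wrist_force'])
q=proj("scene",[o['ee_pos']])[0];print(q);x,y=int(q[0]),int(q[1])
s=cv2.resize(s[y-50:y+50,x-60:x+60],None,fx=5,fy=5,interpolation=cv2.INTER_CUBIC)
org=np.array([.60398,.03848,0]);a=np.radians(-16.76);X=np.array([np.cos(a),np.sin(a),0]);d=o['ee_pos']-org;print(d@X,d@[-X[1],X[0],0])
w=w[60:420,120:440];s=cv2.resize(s,(450,360));cv2.imwrite("pics/p4.png",np.hstack([w,s]))
E
```

```text
[0.60752239 0.03795437 0.0575716 ] [1.79965457e+02 9.36259341e-02 1.63052110e+02] [-0.24412066 -0.36332702 -1.08549204]
[282.40512644 193.54510258]
0.003543484211447233 0.0005181958564296754
```

View pics/p4.png

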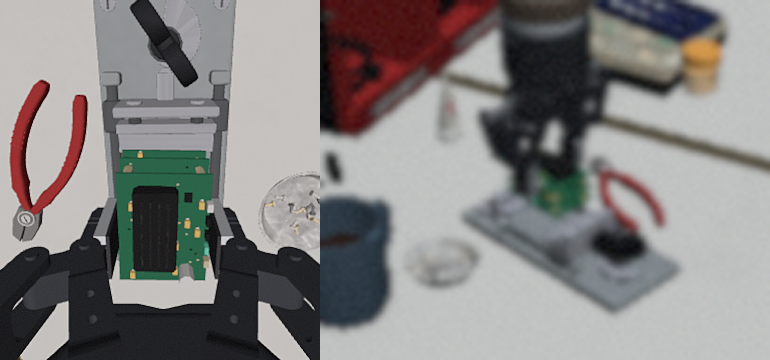

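Left: the stack hangs between the jaws, with the front jaw at rows 120–150 and the knob above it. The scene view agrees. I'll check the front jaw's gap numerically.

```bash
python3 - <<'E'
from h import *
o=bot.get_obs()
org=np.array([.60398,.03848,0]);a=np.radians(-16.76);X=np.array([np.cos(a),np.sin(a),0])
f=lambda px,z:print([float(round((p-org)@X*1e3,1)) for p in cast("wrist",np.array([px])+[120,60],z,o)])
zb=o['ee_pos'][2]-.0097
f([165,151],zb+.002);f([165,159],zb+.014);f([165,173],zb+.027)
w=camera("wrist")[60:420,120:440]
print(w[95:180,150,1].tolist())
E
```

```text
[-29.6]
[-29.5]
[-27.4]
[147, 148, 152, 133, 107, 105, 108, 108, 109, 109, 110, 104, 131, 157, 161, 158, 157, 157, 157, 157, 161, 153, 135, 132, 118, 102, 108, 108, 104, 133, 154, 156, 156, 156, 157, 157, 156, 157, 141, 147, 159, 159, 160, 158, 157, 157, 158, 160, 159, 159, 158, 158, 156, 164, 132, 88, 99, 101, 101, 100, 101, 103, 80, 83, 102, 102, 99, 100, 101, 100, 100, 100, 101, 101, 100, 102, 101, 83, 80, 99, 102, 100, 99, 97, 98]
```

```bash
python3 - <<'E'
from h import *
o=bot.get_obs()
org=np.array([.60398,.03848,0]);a=np.radians(-16.76);X=np.array([np.cos(a),np.sin(a),0])
f=lambda px,z:print([float(round((p-org)@X*1e3,1)) for p in cast("wrist",np.array([px])+[120,60],z,o)])
f([150,133],.038);f([150,124],.038);f([150,117],.045);f([150,108],.045)
w3=camera_model("wrist")
E
```

```text
[-36.7]
[-42.0]
[-47.6]
[-52.5]
```

Request:
send_rows(targets="2 0 4 0 140;2 0 8 0 140;2 0 11 0 140;2 0 13 0 140;2 0 14 0 140;2 0 14 0 140;2 0 14 0 140")

```text
time: 8.65
ee_pos: [0.6051, 0.0387, 0.0424]
tcp_rot: [180.0, 0.0, 163.1]
wrist_force: [0.1, 0.6, -1.1]
opening: 0.0454
grasp_force: 25.9
```

Request:
send_rows(targets="0 0 0.7 0 140;0 0 1.2 0 140;0 0 1.6 0 140;0 0 1.6 0 140;0 0 1.6 0 140")

```text
time: 9.28
ee_pos: [0.605, 0.0387, 0.0407]
tcp_rot: [180.0, 0.0, 163.1]
wrist_force: [0.8, -0.8, -1.1]
opening: 0.0452
grasp_force: 25.9
```

Request:
send_rows(targets="0 0 0.4 0 140;0 0 0.8 0 140;0 0 1 0 140;0 0 1 0 140")

```text
time: 9.78
ee_pos: [0.605, 0.0387, 0.0397]
tcp_rot: [-180.0, -0.0, 163.1]
wrist_force: [-0.4, -0.4, -1.3]
opening: 0.045
grasp_force: 25.9
```

Request:
send_rows(targets="0 0 0.3 0 140;0 0 0.6 0 140;0 0 0.8 0 140;0 0 0.8 0 140")

```text
time: 10.28
ee_pos: [0.6051, 0.0387, 0.0393]
tcp_rot: [180.0, 0.0, 163.1]
wrist_force: [-2.4, -0.2, 5.8]
opening: 0.0452
grasp_force: 26.4
```

Contact felt on the ledges. Releasing slowly.

Request:
send_rows(targets="0 0 0 0 115;0 0 0 0 105;0 0 0 0 95;0 0 0 0 85;0 0 0 0 80;0 0 -10 0 80;0 0 -30 0 80;0 0 -60 0 80;0 0 -90 0 80;0 0 -90 0 80")

```text
time: 11.52
ee_pos: [0.6064, 0.0387, 0.1324]
tcp_rot: [179.9, 0.3, 163.1]
wrist_force: [-0.9, -0.4, -0.6]
opening: 0.0589
grasp_force: 0.0
```

```bash
python3 - <<'E'
from h import *
o=bot.get_obs();w=camera("wrist");print(o['ee_pos'],o['tcp_rot'],o['opening'])
cv2.imwrite("pics/w5.png",w)
org=np.array([.60398,.03848,0]);a=np.radians(-16.76);X=np.array([np.cos(a),np.sin(a),0]);Y=np.array([-X[1],X[0],0])
h=cv2.cvtColor(w,cv2.COLOR_BGR2HSV)
m=cv2.inRange(h,(0,0,0),(180,255,60));m[:,:200]=0;m[:,360:]=0;m[170:]=0
c=max(cv2.findContours(m,0,2)[0],key=cv2.contourArea);r=cv2.minAreaRect(c);print(r)
p=cast("wrist",cv2.boxPoints(r),.045,o);print(p,p.mean(0))
E
```

```text
[0.60637753 0.0387286  0.13240654] [179.89826951   0.27414966 163.08332567] 0.05892320779903638
((282.800048828125, 106.10000610351562), (67.08203887939453, 21.0190372467041), 63.43495178222656)
[[0.50083559 0.05224414 0.045     ]
 [0.49890378 0.06705933 0.045     ]
 [0.5451408  0.07663641 0.045     ]
 [0.54767939 0.06093059 0.045     ]] [0.52313989 0.06421762 0.045     ]
```

View pics/w5.png

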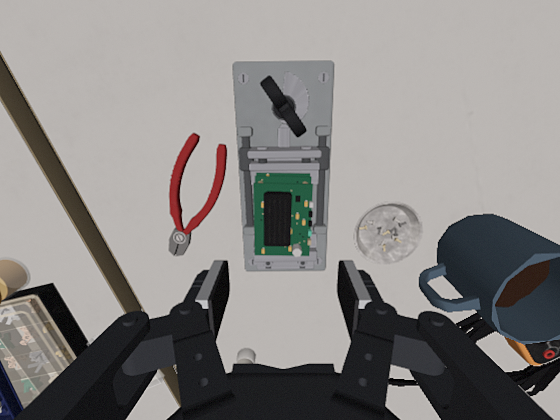

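The stack sits level between the jaws at (285,215). Knob wing runs (268,78) to (300,133), right under the camera. I'll get its line and the move numbers.

```bash
python3 - <<'E'
from h import *
o=bot.get_obs();w=cv2.imread("pics/w5.png");g=cv2.cvtColor(w,cv2.COLOR_BGR2GRAY);Rm=R.from_euler('xyz',o['tcp_rot'],degrees=True).as_matrix()
for th in(30,45,60):
    m=np.uint8(g<th)*255;m[:,240:][:0]=0;mm=np.zeros_like(m);mm[65:145,245:325]=m[65:145,245:325]
    c=max(cv2.findContours(mm,0,1)[0],key=cv2.contourArea);p=cast("wrist",c.reshape(-1,2),.047,o)[:,:2]
    r=cv2.minAreaRect(np.float32(p*1000));b=cv2.boxPoints(r)
    ys,xs=np.nonzero(mm);P=cast("wrist",np.c_[xs,ys],.047,o)[:,:2];v=np.linalg.svd(P-P.mean(0),full_matrices=False)[2][0]
    print(th,r,b.mean(0),np.degrees(np.arctan(v[1]/v[0])),P.mean(0))
    d=np.array([*(b.mean(0)/1000),.05])-o['ee_pos'];print((d@Rm*1000).round(1))
E
```

```text
30 ((517.5550537109375, 63.41463088989258), (28.792007446289062, 11.128040313720703), 15.269149780273438) [517.55505   63.414635] 18.754519340382533 [0.52388327 0.06490624]
[91.7 -2.1 80.2]
45 ((522.4866943359375, 64.2135009765625), (46.561553955078125, 14.182031631469727), 26.129369735717773) [522.4867  64.2135] 18.983497750817257 [0.52174957 0.06418448]
[87.2  0.1 80.2]
60 ((522.5132446289062, 64.18130493164062), (46.57982635498047, 15.164299011230469), 26.53000831604004) [522.5132    64.181305] 18.61120584402 [0.52181433 0.06403872]
[87.2  0.1 80.2]
```

Request:
send_rows(targets="30 0 0 -10 175;60 0 0 -20 175;87 0 0 -30 175;87 0 10 -36 175;87 0 30 -36 175;87 0 50 -36 175;87 0 60 -36 175;87 0 60 -36 175;87 0 60 -36 175", newtons=60)

```text
time: 12.7
ee_pos: [0.5221, 0.064, 0.0695]
tcp_rot: [-180.0, 0.0, -160.9]
wrist_force: [-0.5, 0.1, -0.2]
opening: 0.0265
grasp_force: 0.0
```

```bash
python3 - <<'E'
from h import *
o=bot.get_obs();w=camera("wrist");print(o['ee_pos'],o['tcp_rot'],o['q'][5],o['opening'])
Rm=R.from_euler('xyz',o['tcp_rot'],degrees=True).as_matrix();print(((np.array([.5226,.0637,.028])-o['ee_pos'])@Rm*1000).round(1))
cv2.imwrite("pics/w6.png",w)
E
```

```text
[0.52205983 0.06399821 0.06948382] [-1.79991916e+02  3.77016486e-02 -1.60913749e+02] -12.097348114607449 0.02652611381558633
[-0.4 -0.5 41.5]
```

View pics/w6.png

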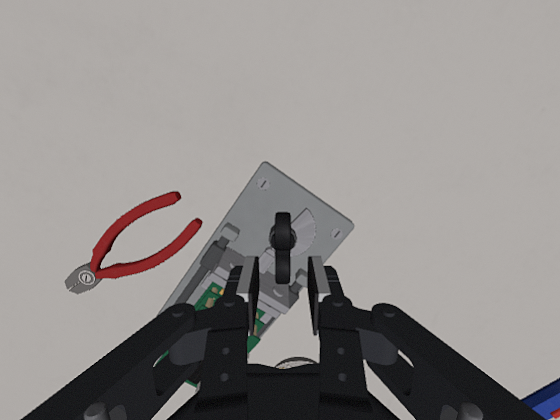

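The wing stands vertical at x=283, exactly midway between the pads (257 and 310). Descending to pinch.

Request:
send_rows(targets="0 0 20 0 175;0 0 35 0 175;0 0 41 0 175;0 0 41 0 175;0 0 41 0 175;0 0 41 0 230;0 0 41 0 230;0 0 41 0 230;0 0 41 0 230", newtons=60)

```text
time: 13.88
ee_pos: [0.5222, 0.0638, 0.0286]
tcp_rot: [-180.0, 0.1, -160.9]
wrist_force: [0.4, -2.9, 5.8]
opening: 0.009
grasp_force: 38.5
```

Request:
send_rows(targets="0 0 0 0 250;0 0 0 0 250;0 0 0 5 250;0 0 0 10 250;0 0 0 15 250;0 0 0 20 250", newtons=60)

```text
time: 14.62
ee_pos: [0.5221, 0.0645, 0.0286]
tcp_rot: [179.9, 0.1, 179.0]
wrist_force: [-1.1, 0.4, 6.1]
opening: 0.0091
grasp_force: 58.6
```

```bash
cat > s.py <<'E'
from h import *
o=bot.get_obs()
print(o['time'],o['ee_pos'].round(4),o['tcp_rot'].round(2),"q6",o['q'][5].round(2),o['joint_efforts'].round(3),o['qd'][5].round(2),"F",o['wrist_force'].round(2),"M",o['torque'].round(4),o['opening'],o['grasp_force'])
E
python3 s.py
```

```text
14.625 [0.5221 0.0645 0.0286] [1.7994e+02 6.0000e-02 1.7896e+02] q6 8.05 [ -0.952 -45.628  43.044  -0.335  -0.428  -0.995] 39.71 F [-1.05  0.4   6.06] M [0.2791 0.1719 0.1555] 0.00905727218026819 58.63122761249542
```

Request:
send_rows(targets="0 0 0 6 250;0 0 0 12 250;0 0 0 18 250;0 0 0 24 250;0 0 0 30 250;0 0 0 36 250;0 0 0 42 250;0 0 0 48 250;0 0 0 51 250;0 0 0 53 250;0 0 0 55 250")

```text
time: 16.0
ee_pos: [0.523, 0.0661, 0.0287]
tcp_rot: [179.7, -0.1, 124.1]
wrist_force: [4.2, 10.1, 1.5]
opening: 0.0091
grasp_force: 58.5
```

```bash
python3 s.py
```

```text
16.0 [0.523  0.0661 0.0287] [ 1.7973e+02 -1.1000e-01  1.2413e+02] q6 62.95 [ -5.234 -47.182  41.896   2.247  -2.615  -0.29 ] 15.88 F [ 4.21 10.06  1.51] M [ 2.0565 -0.8361  0.1653] 0.009062200573288664 58.48306059837341
```

The grip point is offset about 2 mm along the wing, so the arm is being dragged (10 N). I'll follow the knob's axis from here and go slowly.

Request:
send_rows(targets="0.6 1.1 0 0 250;1.2 2.2 0 0 250;1.2 2.2 0 1 250;1.2 2.2 0 2 250;1.2 2.2 0 3 250;1.2 2.2 0 4 250")

```text
time: 16.75
ee_pos: [0.5233, 0.0664, 0.0286]
tcp_rot: [179.9, 0.0, 120.1]
wrist_force: [-0.9, 0.2, 6.7]
opening: 0.0088
grasp_force: 59.4
```

```bash
python3 s.py
```

```text
16.75 [0.5233 0.0664 0.0286] [1.7994e+02 1.0000e-02 1.2008e+02] q6 67.14 [-1.5800e-01 -4.5532e+01  4.2773e+01 -3.3000e-01  9.0000e-03 -8.8000e-02] 7.93 F [-0.89  0.17  6.73] M [-0.0573  0.1825  0.1513] 0.008775927438147774 59.36099052429199
```

Request:
send_rows(targets="0 0.1 0 2 250;0 0.1 0 3 250;0 0.2 0 5 250;0 0.2 0 6 250;0 0.2 0 7 250;0 0.3 0 8 250")

```text
time: 17.5
ee_pos: [0.5235, 0.0665, 0.0286]
tcp_rot: [179.9, 0.0, 112.1]
wrist_force: [-1.1, -0.3, 6.4]
opening: 0.0088
grasp_force: 59.3
```

```bash
python3 s.py
```

```text
17.5 [0.5235 0.0665 0.0286] [1.7994e+02 1.0000e-02 1.1208e+02] q6 75.16 [ -0.052 -45.568  42.785  -0.387   0.075  -0.09 ] 8.03 F [-1.06 -0.3   6.36] M [-0.08    0.1775  0.1689] 0.008775437447644297 59.316290616989136
```

Request:
send_rows(targets="0 0 0 1 250;0 0.1 0 2 250;0 0.1 0 3 250;0 0.1 0 4 250")

```text
time: 18.0
ee_pos: [0.5236, 0.0666, 0.0286]
tcp_rot: [179.9, 0.0, 108.1]
wrist_force: [0.2, 0.1, 6.4]
opening: 0.0087
grasp_force: 59.3
```

```bash
python3 s.py
```

```text
18.0 [0.5236 0.0666 0.0286] [179.93   0.   108.08] q6 79.16 [-1.2000e-01 -4.5680e+01  4.2704e+01 -1.7500e-01  3.9000e-02 -8.1000e-02] 7.94 F [0.17 0.13 6.36] M [-0.0059  0.0798  0.157 ] 0.008719441596787208 59.29922640323639
```

Request:
send_rows(targets="0 0 0 1 250;0 0.1 0 2 250;0 0.1 0 3 250;0 0.1 0 4 250;0 0.2 0 5 250")

```text
time: 18.62
ee_pos: [0.5239, 0.0666, 0.0286]
tcp_rot: [179.9, 0.0, 103.1]
wrist_force: [-0.7, -0.3, 7.1]
opening: 0.0087
grasp_force: 59.3
```

```bash
python3 s.py
```

```text
18.625 [0.5239 0.0666 0.0286] [179.93   0.   103.08] q6 84.16 [ -0.08  -45.673  42.74   -0.289   0.08   -0.059] 8.0 F [-0.68 -0.31  7.07] M [-0.0107  0.0521  0.1572] 0.008666511751166268 59.30870532989502
```

Request:
send_rows(targets="0 0 0 1 250;0 0.1 0 2 250;0 0.1 0 3 250;0 0.1 0 4 250")

```text
time: 19.12
ee_pos: [0.524, 0.0666, 0.0286]
tcp_rot: [179.9, -0.0, 99.1]
wrist_force: [0.8, 0.4, 6.3]
opening: 0.0087
grasp_force: 59.3
```

```bash
python3 s.py
```

```text
19.125 [0.524  0.0666 0.0286] [ 1.7993e+02 -1.0000e-02  9.9080e+01] q6 88.16 [-1.0900e-01 -4.5789e+01  4.2657e+01 -7.1000e-02  7.4000e-02 -4.3000e-02] 7.85 F [0.78 0.37 6.32] M [-0.0791  0.0136  0.2127] 0.008688207021889282 59.28547918796539
```

Request:
send_rows(targets="0 0 0 0.5 250;0 0 0 1 250")

```text
time: 19.38
ee_pos: [0.524, 0.0666, 0.0286]
tcp_rot: [179.9, -0.0, 98.1]
wrist_force: [-0.2, -0.3, 5.9]
opening: 0.0086
grasp_force: 59.3
```

```bash
python3 s.py
```

```text
19.375 [0.524  0.0666 0.0286] [ 1.7992e+02 -1.0000e-02  9.8100e+01] q6 89.15 [-1.0800e-01 -4.5828e+01  4.2628e+01 -1.0000e-02  7.4000e-02  7.7000e-02] 4.0 F [-0.23 -0.27  5.93] M [-0.082  -0.0296  0.1784] 0.008588042132766663 59.27026927471161
```

Request:
send_rows(targets="0 0 0 0.5 250;0 0 0 1 250")

```text
time: 19.62
ee_pos: [0.5241, 0.0667, 0.0286]
tcp_rot: [179.9, -0.0, 97.1]
wrist_force: [0.5, -0.9, 5.4]
opening: 0.0088
grasp_force: 59.3
```

```bash
python3 s.py
```

```text
19.625 [0.5241 0.0667 0.0286] [ 1.7992e+02 -1.0000e-02  9.7100e+01] q6 90.14 [ -0.111 -45.879  42.592   0.071   0.076   0.079] 3.88 F [ 0.48 -0.86  5.41] M [-0.0596 -0.0711  0.1638] 0.008813027436091 59.252997636795044
```

```bash
cat > a.py <<'E'
from h import *
M=[];J=[]
for i in range(8):
    camera("top");o=bot.get_obs();M.append(o['torque'][2]);J.append(o['joint_efforts'][5])
print(np.round(M,3),np.mean(M),np.round(J,3),o['tcp_rot'][2],o['time'])
E
python3 a.py
```

```text
[0.161 0.062 0.06  0.087 0.113 0.112 0.129 0.127] 0.10631030287527318 [0.116 0.2   0.136 0.114 0.109 0.108 0.108 0.108] 97.10936762576205 20.025
```

Request:
send_rows(targets="0 0.1 0 1 250;0 0.1 0 2 250")

```text
time: 20.27
ee_pos: [0.5241, 0.0666, 0.0286]
tcp_rot: [179.9, -0.0, 95.1]
wrist_force: [1.0, -0.6, 5.7]
opening: 0.0083
grasp_force: 59.3
```

```bash
python3 s.py; python3 a.py
```

```text
20.275 [0.5241 0.0666 0.0286] [ 1.7992e+02 -1.0000e-02  9.5080e+01] q6 92.16 [-1.1400e-01 -4.5863e+01  4.2606e+01  4.1000e-02  8.3000e-02 -3.0000e-02] 8.02 F [ 1.04 -0.59  5.75] M [-0.045  -0.0701  0.2797] 0.008310299630626862 59.25197660923004
[0.1   0.092 0.011 0.124 0.024 0.046 0.043 0.093] 0.06643924404032361 [0.047 0.267 0.137 0.09  0.079 0.077 0.077 0.077] 95.10597162558079 20.675
```

The torque readings suggest contact but are noisy, so I'll check by camera. I'll let go and look from the same pose as before closing.

Request:
send_rows(targets="0 0 0 0 220;0 0 0 0 195;0 0 0 0 195;0 0 -15 0 195;0 0 -45 0 195;0 0 -80 -10 195;-10 20 -104 -20 195;-20 45 -104 -30 195;-30 65 -104 -40 150;-35 80 -104 -50 100;-35 80 -104 -60 80;-35 80 -104 -68 80;-35 80 -104 -68 80;-35 80 -104 -68 80;-35 80 -104 -68 80")

```text
time: 22.55
ee_pos: [0.6064, 0.0388, 0.1322]
tcp_rot: [180.0, 0.0, 163.0]
wrist_force: [0.2, 0.2, 0.4]
opening: 0.0585
grasp_force: 0.0
```

```bash
cat > v.py <<'E'
from h import *
import sys
# profile along vise x at given z through vise y lines; bright/green profile from wrist image
org=np.array([.60398,.03848,0]);a=np.radians(-16.76);X=np.array([np.cos(a),np.sin(a),0]);Y=np.array([-X[1],X[0],0])
def prof(w,o,z,ys,xs):
    out=[]
    for y in ys:
        P=org+np.outer(xs/1e3,X)+Y*y/1e3+[0,0,z/1e3];q=proj("wrist",P,o).astype(np.float32)
        out.append(cv2.remap(w,q[:,0].reshape(1,-1),q[:,1].reshape(1,-1),cv2.INTER_LINEAR)[0])
    return np.median(out,0)
E
python3 - <<'E'
from v import *
o=bot.get_obs();w=camera("wrist");cv2.imwrite("pics/w7.png",w);print(o['time'],o['ee_pos'],o['tcp_rot'])
o5=dict(ee_pos=np.array([.60638,.03873,.13241]),tcp_rot=np.array([179.898,.274,163.083]))
w5=cv2.imread("pics/w5.png");xs=np.arange(-62,50,1.)
A=prof(w5,o5,40,np.arange(-18,19,2),xs);B=prof(w,o,40,np.arange(-18,19,2),xs)
for x,p,q in zip(xs,A,B): print(int(x),p.astype(int),q.astype(int))
E
```

```text
22.55 [0.60644158 0.03878011 0.13216535] [1.79993645e+02 1.49466308e-02 1.62992038e+02]
-62 [139 138 136] [139 137 135]
-61 [139 137 135] [139 138 135]
-60 [138 137 135] [138 137 135]
-59 [138 137 134] [138 136 135]
-58 [138 137 135] [138 136 134]
-57 [138 135 134] [138 136 134]
-56 [120 118 118] [138 136 134]
-55 [107 104 106] [138 136 134]
-54 [101  98  99] [138 136 134]
-53 [107 104 105] [138 136 135]
-52 [141 137 138] [139 137 135]
-51 [155 150 151] [139 137 135]
-50 [152 147 148] [139 137 135]
-49 [152 147 148] [140 138 137]
-48 [152 147 148] [130 128 127]
-47 [138 134 135] [103 101 101]
-46 [147 142 143] [101  98  99]
-45 [137 133 134] [103 100 101]
-44 [97 94 96] [102  99 101]
-43 [104 100 102] [129 125 126]
-42 [142 137 138] [158 153 154]
-41 [151 146 147] [152 147 148]
-40 [150 145 146] [152 146 148]
-39 [151 145 147] [153 148 149]
-38 [148 144 145] [145 141 142]
-37 [137 133 134] [131 127 127]
-36 [149 143 147] [110 106 107]
-35 [131 131 126] [96 93 94]
-34 [78 95 58] [121 117 119]
-33 [61 87 32] [151 146 148]
-32 [61 85 34] [150 145 146]
-31 [65 91 37] [150 145 146]
-30 [6
[... 1355 characters left out ...]
3 33 31]
24 [31 30 31] [32 32 29]
25 [31 31 32] [31 30 29]
26 [30 31 30] [30 29 29]
27 [31 31 31] [32 31 33]
28 [31 30 30] [31 31 31]
29 [28 26 27] [30 29 30]
30 [28 27 27] [32 31 31]
31 [45 52 29] [31 31 30]
32 [64 90 36] [32 29 30]
33 [69 95 40] [30 29 30]
34 [67 93 39] [29 29 28]
35 [68 92 39] [28 27 28]
36 [67 92 39] [27 25 28]
37 [66 92 39] [31 32 29]
38 [65 91 37] [64 90 38]
39 [62 89 32] [ 75 101  51]
40 [ 91 106  72] [68 93 40]
41 [136 136 130] [67 92 40]
42 [156 151 152] [69 93 41]
43 [156 150 152] [67 92 40]
44 [153 148 150] [66 91 37]
45 [151 145 147] [63 90 34]
46 [145 141 142] [72 95 44]
47 [145 140 142] [130 130 124]
48 [150 145 147] [155 149 152]
49 [153 148 149] [153 148 150]
```

```bash
python3 - <<'E'
from v import *
o7=dict(ee_pos=np.array([.60644,.03878,.13217]),tcp_rot=np.array([179.994,.015,162.992]))
o5=dict(ee_pos=np.array([.60638,.03873,.13241]),tcp_rot=np.array([179.898,.274,163.083]))
o3=dict(ee_pos=np.array([.57840,-.04772,.18784]),tcp_rot=np.array([-179.978,-.052,162.974]))
W=[cv2.imread(f"pics/w{i}.png") for i in(3,5,7)];O=[o3,o5,o7]
for rng in(np.arange(-60,-12,1.),np.arange(18,62,1.)):
  print([int(v) for v in (rng[0],rng[-1])])
  for ys in([-27,-26.5,-26],[26,26.5,27]):
    for w,o,n in zip(W,O,(3,5,7)):
        print(ys[0],n,prof(w,o,38,ys,rng)[:,1].astype(int).tolist())
E
```

```text
[-60, -13]
-27 3 [146, 146, 146, 146, 142, 125, 109, 104, 98, 84, 72, 64, 65, 96, 134, 146, 128, 105, 123, 145, 154, 154, 154, 148, 150, 158, 158, 157, 157, 159, 159, 159, 159, 159, 162, 162, 154, 147, 146, 147, 147, 146, 146, 147, 146, 146, 146, 146]
-27 5 [63, 64, 65, 63, 61, 55, 70, 80, 117, 153, 148, 148, 151, 147, 98, 71, 74, 75, 88, 137, 148, 146, 148, 124, 83, 84, 88, 90, 83, 76, 74, 73, 70, 69, 67, 68, 71, 67, 66, 67, 68, 66, 65, 64, 65, 67, 67, 67]
-27 7 [66, 64, 63, 62, 60, 59, 60, 61, 62, 66, 63, 65, 66, 62, 64, 75, 79, 103, 143, 151, 152, 154, 151, 110, 62, 75, 77, 97, 118, 116, 112, 117, 101, 58, 68, 67, 66, 67, 73, 74, 75, 79, 80, 78, 69, 65, 68, 68]
26 3 [85, 86, 84, 87, 83, 76, 93, 118, 155, 162, 158, 160, 159, 130, 86, 77, 87, 108, 137, 154, 157, 158, 158, 144, 144, 159, 160, 157, 156, 156, 159, 161, 161, 165, 171, 155, 108, 81, 85, 86, 87, 87, 85, 85, 86, 86, 85, 85]
26 5 [139, 139, 138, 139, 123, 101, 100, 104, 137, 147, 146, 147, 147, 123, 86, 91, 99, 98, 131, 147, 145, 146, 146, 133, 139, 149, 149, 148, 149, 149, 151, 150, 148, 148, 152, 144, 134, 136, 136, 137, 
[... 945 characters left out ...]
 128, 145, 173, 185, 184]
26 3 [150, 144, 134, 132, 155, 162, 162, 162, 161, 161, 164, 166, 165, 159, 159, 166, 157, 129, 99, 101, 137, 158, 119, 134, 158, 159, 159, 157, 158, 150, 136, 121, 125, 128, 132, 141, 150, 152, 150, 149, 149, 145, 151, 179]
26 5 [140, 121, 113, 142, 154, 150, 149, 148, 147, 149, 151, 150, 149, 149, 153, 150, 119, 96, 96, 105, 129, 147, 148, 146, 146, 147, 147, 146, 144, 138, 141, 149, 150, 149, 147, 149, 153, 138, 124, 136, 165, 182, 184, 182]
26 7 [118, 104, 109, 133, 147, 146, 152, 158, 158, 156, 156, 152, 148, 146, 144, 153, 139, 114, 117, 107, 126, 147, 149, 149, 148, 149, 147, 146, 147, 139, 138, 147, 150, 149, 147, 146, 150, 144, 128, 128, 152, 176, 185, 182]
```

By camera, the carriage moved 9.1 mm, the jaws are now about 66 mm apart, and the stack sits against the back wall. Compression is only about 0–0.4 mm. I'll regrip on the true knob axis, back off a little, and measure the torque with identical slow strokes.

Request:
send_rows(targets="30 0 0 10 120;60 0 0 20 175;86 0 0 30 185;86 0 10 40 185;86 0 30 50 185;86 0 50 60 185;86 0 60 68 185;86 0 60 68 185;86 0 80 68 185;86 0 95 68 185;86 0 103 68 185;86 0 103 68 185;86 0 103 68 220;86 0 103 68 235;86 0 103 68 250;86 0 103 68 250;86 0 103 68 250")

```text
time: 24.72
ee_pos: [0.5244, 0.0638, 0.0297]
tcp_rot: [179.9, -0.0, 95.1]
wrist_force: [-1.6, -0.5, 5.3]
opening: 0.0088
grasp_force: 59.3
```

```bash
python3 s.py
```

```text
24.725 [0.5244 0.0638 0.0297] [179.95  -0.    95.09] q6 91.84 [-6.2000e-02 -4.6338e+01  4.4121e+01 -1.0240e+00  9.0000e-03  8.1000e-02] -0.06 F [-1.6  -0.54  5.25] M [-0.09    0.472   0.0439] 0.008825425022513836 59.3014794588089
```

Request:
send_rows(targets="0 0 0 -4 250;0 0 0 -8 250;0 0 0 -12 250;0 0 0 -16 250;0 0 0 -16 250;0 0 0 -15 250;0 0 0 -14 250;0 0 0 -14 250")

```text
time: 25.72
ee_pos: [0.5246, 0.0638, 0.0297]
tcp_rot: [179.9, 0.0, 109.1]
wrist_force: [-2.0, -0.2, 5.5]
opening: 0.0088
grasp_force: 59.3
```

Request:
send_rows(targets="0 0 0 0.5 250;0 0 0 1 250;0 0 0 1.5 250;0 0 0 2 250")

```text
time: 26.22
ee_pos: [0.5246, 0.0638, 0.0297]
tcp_rot: [179.9, 0.0, 107.1]
wrist_force: [-1.6, -1.6, 4.3]
opening: 0.0086
grasp_force: 59.3
```

```bash
python3 s.py
```

```text
26.225 [0.5246 0.0638 0.0297] [1.7993e+02 1.0000e-02 1.0709e+02] q6 79.85 [-1.4000e-01 -4.6510e+01  4.3997e+01 -7.3900e-01  0.0000e+00  3.6000e-02] 4.04 F [-1.59 -1.61  4.34] M [-0.0624  0.3467  0.161 ] 0.008610703936378717 59.33227837085724
```

Request:
send_rows(targets="0 0 0 0.5 250;0 0 0 1 250;0 0 0 1.5 250;0 0 0 2 250")

```text
time: 26.72
ee_pos: [0.5246, 0.0638, 0.0297]
tcp_rot: [179.9, 0.0, 105.1]
wrist_force: [-1.8, -0.3, 5.6]
opening: 0.0089
grasp_force: 59.3
```

```bash
python3 s.py
```

```text
26.725 [0.5246 0.0638 0.0297] [1.7993e+02 1.0000e-02 1.0509e+02] q6 81.85 [-1.3300e-01 -4.6482e+01  4.4018e+01 -7.8500e-01  9.0000e-03  4.5000e-02] 3.93 F [-1.79 -0.31  5.59] M [-0.0672  0.3976  0.1467] 0.008902029037835242 59.34886157512665
```

Request:
send_rows(targets="0 0 0 0.5 250;0 0 0 1 250;0 0 0 1.5 250;0 0 0 2 250")

```text
time: 27.22
ee_pos: [0.5245, 0.0638, 0.0297]
tcp_rot: [179.9, 0.0, 103.1]
wrist_force: [-2.5, -1.0, 5.4]
opening: 0.0087
grasp_force: 59.4
```

```bash
python3 s.py
```

```text
27.225 [0.5245 0.0638 0.0297] [1.7994e+02 1.0000e-02 1.0309e+02] q6 83.85 [-1.3200e-01 -4.6453e+01  4.4040e+01 -8.3200e-01  1.6000e-02  5.6000e-02] 3.91 F [-2.48 -0.97  5.39] M [-0.033   0.4139  0.1805] 0.008709689292525837 59.36443090438843
```

Request:
send_rows(targets="0 0 0 0.5 250;0 0 0 1 250;0 0 0 1.5 250;0 0 0 2 250")

```text
time: 27.72
ee_pos: [0.5245, 0.0638, 0.0297]
tcp_rot: [179.9, 0.0, 101.1]
wrist_force: [-2.5, -1.1, 5.7]
opening: 0.0088
grasp_force: 59.4
```

```bash
python3 s.py
```

```text
27.725 [0.5245 0.0638 0.0297] [1.7994e+02 1.0000e-02 1.0109e+02] q6 85.85 [-1.3000e-01 -4.6425e+01  4.4060e+01 -8.7800e-01  2.3000e-02  6.4000e-02] 3.99 F [-2.52 -1.13  5.68] M [-0.0513  0.4361  0.226 ] 0.008758326242613017 59.37494516372681
```

Request:
send_rows(targets="0 0 0 0.5 250;0 0 0 1 250;0 0 0 1.5 250;0 0 0 2 250")

```text
time: 28.22
ee_pos: [0.5245, 0.0638, 0.0297]
tcp_rot: [179.9, 0.0, 99.1]
wrist_force: [-2.8, 0.4, 6.0]
opening: 0.0082
grasp_force: 59.4
```

```bash
python3 s.py
```

```text
28.225 [0.5245 0.0638 0.0297] [179.94   0.    99.09] q6 87.85 [-1.2600e-01 -4.6396e+01  4.4081e+01 -9.2500e-01  2.7000e-02  7.1000e-02] 3.91 F [-2.84  0.44  5.98] M [-0.1134  0.3999  0.1579] 0.008181804229142515 59.38825607299805
```

Request:
send_rows(targets="0 0 0 0.5 250;0 0 0 1 250;0 0 0 1.5 250;0 0 0 2 250")

```text
time: 28.72
ee_pos: [0.5245, 0.0638, 0.0297]
tcp_rot: [179.9, 0.0, 97.1]
wrist_force: [-1.5, -0.3, 6.2]
opening: 0.0089
grasp_force: 59.4
```

```bash
python3 s.py
```

```text
28.725 [0.5245 0.0638 0.0297] [179.94   0.    97.09] q6 89.85 [-1.3200e-01 -4.6367e+01  4.4102e+01 -9.7200e-01  3.1000e-02  7.9000e-02] 4.07 F [-1.51 -0.28  6.22] M [-0.1056  0.5067  0.166 ] 0.008926138813281682 59.401686787605286
```

Request:
send_rows(targets="0 0 0 0.5 250;0 0 0 1 250;0 0 0 1.5 250;0 0 0 2 250")

```text
time: 29.22
ee_pos: [0.5244, 0.0638, 0.0297]
tcp_rot: [179.9, -0.0, 95.1]
wrist_force: [-1.1, 0.3, 5.5]
opening: 0.0087
grasp_force: 59.4
```

```bash
python3 s.py
```

```text
29.225 [0.5244 0.0638 0.0297] [179.95  -0.    95.09] q6 91.85 [-1.3600e-01 -4.6339e+01  4.4122e+01 -1.0190e+00  3.4000e-02  8.7000e-02] 4.07 F [-1.07  0.29  5.51] M [-0.0552  0.5078  0.1977] 0.008670092827747264 59.41570043563843
```

Request:
send_rows(targets="0 0 0 0.5 250;0 0 0 1 250;0 0 0 1.5 250;0 0 0 2 250")

```text
time: 29.72
ee_pos: [0.5244, 0.0638, 0.0297]
tcp_rot: [179.9, -0.0, 93.1]
wrist_force: [-2.2, -0.2, 5.2]
opening: 0.0085
grasp_force: 59.4
```

```bash
python3 s.py
```

```text
29.725 [0.5244 0.0638 0.0297] [179.95  -0.    93.09] q6 93.85 [-1.4600e-01 -4.6311e+01  4.4144e+01 -1.0650e+00  3.6000e-02  9.6000e-02] 4.0 F [-2.21 -0.22  5.21] M [-0.101   0.496   0.2179] 0.008453952476721403 59.429672956466675
```

Request:
send_rows(targets="0 0 0 0.5 250;0 0 0 1 250")

```text
time: 29.98
ee_pos: [0.5244, 0.0638, 0.0297]
tcp_rot: [179.9, 0.0, 92.1]
wrist_force: [-2.7, -0.5, 5.9]
opening: 0.0085
grasp_force: 59.4
```

```bash
python3 s.py
```

```text
29.975 [0.5244 0.0638 0.0297] [179.95   0.    92.09] q6 94.84 [-1.4600e-01 -4.6297e+01  4.4153e+01 -1.0890e+00  3.7000e-02  1.0000e-01] 3.93 F [-2.65 -0.46  5.92] M [-0.1095  0.5401  0.1929] 0.008469018400059189 59.43698823451996
```

Request:
send_rows(targets="0 0 0 0.5 250;0 0 0 1 250")

```text
time: 30.22
ee_pos: [0.5244, 0.0638, 0.0297]
tcp_rot: [179.9, -0.0, 91.1]
wrist_force: [-1.3, -0.4, 5.1]
opening: 0.0087
grasp_force: 59.4
```

```bash
python3 s.py
```

```text
30.225 [0.5244 0.0638 0.0297] [179.95  -0.    91.09] q6 95.84 [-1.5200e-01 -4.6282e+01  4.4165e+01 -1.1130e+00  3.7000e-02  1.0400e-01] 4.02 F [-1.3  -0.38  5.06] M [-0.0601  0.5088  0.2167] 0.008698106019599956 59.444376826286316
```

Request:
send_rows(targets="0 0 0 0.5 250;0 0 0 1 250")

```text
time: 30.48
ee_pos: [0.5244, 0.0638, 0.0297]
tcp_rot: [179.9, -0.0, 90.1]
wrist_force: [-2.4, -0.3, 6.7]
opening: 0.0087
grasp_force: 59.5
```

```bash
python3 s.py|grep -o "M.*"
```

```text
M [-0.098   0.5298  0.203 ] 0.00866301395437014 59.45146143436432
```

Request:
send_rows(targets="0 0 0 0.5 250;0 0 0 1 250")

```text
time: 30.72
ee_pos: [0.5244, 0.0638, 0.0297]
tcp_rot: [180.0, -0.0, 89.1]
wrist_force: [-3.2, -0.2, 6.5]
opening: 0.0086
grasp_force: 59.5
```

```bash
python3 s.py|grep -o "M.*"
```

```text
M [-0.1361  0.4923  0.2325] 0.008555737628019252 59.458794593811035
```

Request:
send_rows(targets="0 0 0 0.5 250")

```text
time: 30.85
ee_pos: [0.5244, 0.0638, 0.0297]
tcp_rot: [180.0, -0.0, 88.6]
wrist_force: [-1.7, -0.5, 5.9]
opening: 0.0088
grasp_force: 59.5
```

```bash
python3 s.py|grep -o "M.*"
```

```text
M [-0.0441  0.6004  0.201 ] 0.00884182729168212 59.46241557598114
```

Request:
send_rows(targets="0 0 0 0.5 250;0 0 0 1 250")

```text
time: 31.1
ee_pos: [0.5244, 0.0638, 0.0297]
tcp_rot: [180.0, -0.0, 87.6]
wrist_force: [-3.5, -1.1, 5.6]
opening: 0.0088
grasp_force: 59.5
```

```bash
python3 s.py|grep -o "M.*"
```

```text
M [-0.0743  0.5891  0.266 ] 0.008813086365296775 59.46948766708374
```

Request:
send_rows(targets="0 0 0 0.5 250")

```text
time: 31.22
ee_pos: [0.5244, 0.0638, 0.0297]
tcp_rot: [180.0, -0.0, 87.1]
wrist_force: [-2.8, -0.4, 5.6]
opening: 0.0087
grasp_force: 59.5
```

```bash
python3 s.py|grep -o "M.*"
```

```text
M [-0.0689  0.6261  0.2676] 0.008720400441869287 59.47328746318817
```

Request:
send_rows(targets="0 0 0 0.5 250")

```text
time: 31.35
ee_pos: [0.5244, 0.0638, 0.0297]
tcp_rot: [180.0, -0.0, 86.6]
wrist_force: [-2.5, 0.2, 6.1]
opening: 0.0087
grasp_force: 59.5
```

```bash
python3 s.py|grep -o "M.*"
```

```text
M [-0.1109  0.6161  0.2466] 0.008694440445554319 59.47699248790741
```

Request:
send_rows(targets="0 0 0 0.5 250")

```text
time: 31.48
ee_pos: [0.5244, 0.0638, 0.0297]
tcp_rot: [180.0, -0.0, 86.1]
wrist_force: [-3.5, 0.4, 6.4]
opening: 0.0085
grasp_force: 59.5
```

```bash
python3 s.py
```

```text
31.475 [0.5244 0.0638 0.0297] [ 1.7995e+02 -1.0000e-02  8.6090e+01] q6 100.85 [-1.8600e-01 -4.6210e+01  4.4216e+01 -1.2290e+00  3.4000e-02  1.2700e-01] 3.98 F [-3.52  0.43  6.36] M [-0.0734  0.5944  0.2577] 0.008486221844715447 59.48087990283966
```

A fit over all the readings puts contact near q6≈91° and the hold at about 18–19 N. I'll release and check.

Request:
send_rows(targets="0 0 0 0 235;0 0 0 0 215;0 0 0 0 195;0 0 0 0 195;0 0 -15 0 195;0 0 -45 0 195;0 0 -80 -10 195;-10 20 -103 -20 195;-18 45 -103 -30 195;-24 65 -103 -40 150;-24 84 -103 -50 100;-24 84 -103 -60 80;-24 84 -103 -70 80;-24 84 -103 -77 80;-24 84 -103 -77 80;-24 84 -103 -77 80")

```text
time: 33.48
ee_pos: [0.6064, 0.0341, 0.1324]
tcp_rot: [180.0, 0.0, 162.9]
wrist_force: [0.1, -0.8, -0.3]
opening: 0.0587
grasp_force: 0.0
```

```bash
python3 - <<'E'
from v import *
o=bot.get_obs();w=camera("wrist");cv2.imwrite("pics/w8.png",w);print(o['time'],o['ee_pos'],o['tcp_rot'])
o7=dict(ee_pos=np.array([.60644,.03878,.13217]),tcp_rot=np.array([179.994,.015,162.992]));w7=cv2.imread("pics/w7.png")
for a,b,ys,z in((-52,-12,[26,26.5,27],38),(-52,-5,np.arange(-18,19,2),40)):
    xs=np.arange(a,b,1.)
    for W,O in((w7,o7),(w,o)): print(prof(W,O,z,ys,xs)[:,1].astype(int).tolist())
for W,O in((w7,o7),(w,o)):
    m=cv2.inRange(cv2.cvtColor(W,cv2.COLOR_BGR2HSV),(45,80,30),(85,255,255));m=cv2.morphologyEx(m,cv2.MORPH_CLOSE,np.ones((25,25)))
    c=max(cv2.findContours(m,0,2)[0],key=cv2.contourArea);b=cast("wrist",cv2.boxPoints(cv2.minAreaRect(c)),.057,O);d=b.mean(0)-org;print(d@X,d@Y,cv2.minAreaRect(c))
E
```

```text
33.475 [0.6064285  0.03408384 0.13243916] [1.79990126e+02 2.82880619e-02 1.62934278e+02]
[138, 139, 140, 141, 134, 108, 99, 100, 98, 124, 146, 147, 146, 146, 136, 100, 93, 100, 100, 138, 146, 145, 146, 145, 133, 143, 150, 148, 148, 149, 150, 150, 147, 144, 147, 151, 137, 131, 134, 134]
[138, 138, 138, 139, 140, 132, 102, 100, 97, 102, 125, 147, 147, 147, 147, 128, 94, 97, 105, 133, 144, 144, 145, 144, 127, 130, 150, 149, 148, 149, 150, 150, 148, 145, 147, 149, 143, 134, 132, 132]
[137, 137, 137, 138, 128, 101, 98, 100, 99, 125, 153, 147, 146, 148, 141, 127, 106, 93, 117, 146, 145, 145, 147, 143, 112, 82, 84, 90, 92, 91, 91, 91, 84, 89, 92, 91, 92, 92, 91, 71, 29, 17, 27, 27, 26, 26, 26]
[136, 137, 137, 137, 139, 123, 100, 98, 99, 95, 137, 149, 146, 146, 148, 129, 95, 96, 96, 135, 146, 144, 145, 147, 113, 84, 83, 90, 92, 91, 92, 87, 83, 90, 91, 91, 91, 92, 91, 77, 20, 19, 25, 27, 28, 26, 27]
0.0028807133949925916 0.0008721600983995636 ((283.0, 221.5), (58.0, 81.0), 0.0)
0.0030357219202775078 0.0007925192916702889 ((288.5, 220.0), (80.0, 57.0), 90.0)
```

The last 9° moved the plate about 0.9 mm while the jaw and stack stayed put. That means roughly 0.8 mm of compression, or about 18 N. Handing in.

```bash
python3 -c "
from workcell import ticket
print(ticket.job_done())"
```

```text
the job is handed in; nothing more can be done
None
```

The green stack is right way up on the ledges, centred in the jaws' width and clamped at an estimated 18 N, within the best range of 15–20 N; I handed the job in at about 33.5 s with the arm clear, the judge's result was not shown, and I noticed no contact with the upright plate or the other things.

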